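# Clear the mug off the stamping jig and hold the stamp in its corner

## Task

Someone has parked a mug on the stamping jig: lift it clear of the board and stand it upright on the bare desk beside the jig, and let go of it. Then stand the rubber stamp flat on the jig's board and press it home into the corner without ramming it, with a long side of its block flush against the long fence and an end against the short fence at the same time. Finish while holding it there, still pressed firmly against both fences; do not let go or back off, and leave the other things on the desk where they are.

Things in the scene. Friction and masses are not known exactly. Their poses are not given: they have to be found in the camera images.
- jig: stamping jig, fixed to the desk: a plywood board 150 (along its x) x 160 (along its y) x 15 mm with two aluminium fences on top, 15 mm wide and 16 mm high (tops 31 mm above the desk). Origin: centre of the board's underside, on the desk; z up. The long fence runs along the whole +x edge, the short fence along the +y edge up to the long fence. The other two edges are open
- long_fence: the jig's 160 mm fence along its +x edge; its inner face looks to the jig's -x and lies at jig x = +60 mm. Its origin is the jig's origin
- short_fence: the jig's 80 mm fence along its +y edge, from jig x = -20 to +60 mm; its inner face looks to the jig's -y and lies at jig y = +65 mm. Its origin is the jig's origin
- corner (a point): the inner corner of the two fences at the board's top face, at (60, 65, 15) mm in the jig's frame; axes as the jig's: the free board lies to its -x and -y. Rigid; board and fences rub on the stamp (friction coefficient 0.5 to 0.8), so part of a push along one fence is taken up by the board and the other fence
- mug: the plain brown mug that stands upright on the jig's board at the start (another mug far left in the background is part of the room); 94 mm high, about 0.3 kg. Origin on its underside, 17 mm from the mug's axis towards the handle; z up, the handle points to -y
- mug_centre (a point): the centre of the mug's round body (81 mm across, 94 mm high, open on top), on its axis, 47 mm above its underside; axes as the mug's: the handle is at -y
- mug_handle (a point): grip point in the mug's handle, 61 mm from the mug's axis towards -y and 70 mm above its underside. The handle stands out 34 mm from the wall, is graspable across x where it behaves as 26 mm thick, and reaches from 16 to 87 mm above the underside
- stamp: the rubber stamp itself, which stands upright on the desk at the start; about 0.06 kg. Origin at the centre of its underside; z up along the knob, y along the block's long side
- stamp_centre (a point): the centre of the rubber stamp, half-way up (35 mm above its underside), on the knob's axis; axes as the stamp's. Block 27 (x) x 54 (y) x 19 mm high at the bottom, on it a round wooden knob up to 26 mm across, from 20 to 70 mm above the underside
- ink_pad: bystander: closed flat ink pad tin 80 x 112 x 13 mm, loose; origin at the centre of its underside
- staple_box: bystander: cardboard box of staples 36 x 52 x 22 mm, loose; origin at the centre of its underside
- tape_roll: bystander: roll of masking tape lying flat, 103 x 101 x 25 mm, loose; origin at the centre of its underside
There are look-alikes about, which are no part of the job. Leave any yellow look-alike of the stamp alone.

How it is judged:
By the outcome, as a careful person would: the job done as asked, in the order asked, and still so for the second after the job is handed in, while the arm keeps its last pose, push and grip.
It also fails if it takes over 70 s, if anything falls off the work surface, if the arm or the gripper's body presses on something with over 40 N, if the wrist force passes 120 N, or if a joint passes its speed limit or range.

## Robot

A 7-joint arm with a two-finger parallel gripper is mounted at the origin on a cart in front of the work surface, level with it; the furniture and walls round the work are solid. World frame = base frame: x ahead of the robot, y to its left, z up, the work surface at z = 0. Lengths are in m, angles in rad, forces in N, time in s.
With the tool pointing down it reaches from about 0.425 to 0.875 m from the base axis. Payload 4.7 kg.
Tool frame: the origin (TCP) lies between the finger pads; the fingertips stand 14 mm ahead of it and the grasp point (between the pads) lies 5 mm behind it; z points along the fingers, y is the line along which they close (so a half turn about z gives the same grasp; the last joint's range is limited). The gripper opens to 87 mm and grips with 3 to 60 N. Pads are 19 mm wide; open, the fingers measure 117 mm over their backs; the gripper's body (75 mm by 190 mm) begins 51 mm behind the grasp point.
Start: joints at [1.334, 0.321, -0.07, 1.45, 0.023, 1.371, -0.057], TCP at [0.161, -0.63, 0.237] pointing down, gripper open.
Joint ranges: [-2.86, 2.86], [-0.3, 2.09], [-1.38, 1.24], [0.06, 2.45], [-1.56, 4.7], [0.09, 2.05], [-2.69, 2.69]. Speed limits (rad/s): [2.57, 2.57, 3.14, 3.14, 3.14, 3.14, 3.14].

## Interface

Orientations are given as a rotation vector (axis times angle).
In Python, from bench import ctrl gives the robot as it stands.
- The arm moves only by the shell command python3 -m inch 'ROWS' [OPENING] [FORCE]. ROWS is JSON, a list of rows, each a list of 6 numbers: the shift along the world's x, y, z in mm, then the turn, a rotation vector about the world's x, y, z in degrees. In form: [[tx, ty, tz, rx, ry, rz], ...]. A call has 1 to 20 rows; each row is the pose to reach, as a shift and turn from the pose commanded when the call began; what a row does not reach only later rows make up. A row lasts 1/8 s, in which the tool goes at most 62.5 mm and 10.7 degrees, less where a joint would pass 70% of its speed; a pose out of reach is approached as far as the arm can. A call with a gripper value outside its range is refused whole. OPENING is the finger opening in mm, from 0 to 87, set as the call begins (- or left out, the last holds). The fingers move at their own pace and stop on an object; FORCE is the grip in N (left out, the last holds). Time passes only in rows, so rows that repeat a pose let the fingers close. It gives the time, the measured TCP pose, the force, the opening and the grip force at its end, in the units of the state.
- ctrl.get_state(): the state, without advancing time (a new reading comes with each control period).
- ctrl.get_image(name): name is "scene" or "top" or "wrist"; returns (picture, depth): 384x512x3 uint8, red, green, blue; 384x512 float32, m along the optical axis (not along the pixel's ray), 0 where there is no reading.
- ctrl.camera_params(name): a dict with "mtx" (3x3 intrinsics, pixels), "dist_coeffs" ([k1, k2, p1, p2, k3] as OpenCV has them; the pictures are not rectified), "T" (4x4, takes a point from camera to world coordinates). Camera axes: x right, y down, z forward; pixel columns grow to the right and rows downward; lengths in m; the calibration is good to about 2 mm. A picture is of the moment at which its call begins: read the wrist's pose just before it. camera_params takes no time and is no camera call; for the wrist camera it gives the pose at the moment of the call.
- ctrl.close_job(): hands the job in; it is judged then, once.
The state is a dict: "time": time; "joint_positions": joint angles; "qd": joint speeds; "joint_torque": joint torques, N m; "position": TCP position; "tool_rot": TCP orientation; "ft_force": force on the tool from outside, world axes, zero at the start; "torque": the same for the moment, N m; "grip_width": opening from 0.0 (shut) to 1.0 (fully open); "grip_force": force on a finger pad.
Only numpy, scipy, OpenCV 4.12 (cv2) and the standard library are available. Lean on these libraries where they do the work, as an engineer would, in place of code of your own. Each camera call takes 0.05 s, during which the arm holds its last target. There are 200 camera calls.

## Working session

There is one attempt and no reset: what is moved stays moved. The work goes in short steps, Python scripts to look and compute and a shell command to move; the robot and the scene stay as the last step left them, time stands still between calls to the robot, and variables do not carry over. Pictures are saved under pics/ and viewed, at most 10 in all, crops included, and the job is handed in when it is done.

```bash
mkdir -p pics; ls; python3 - <<'E'
from bench import ctrl
import cv2,numpy as np
print(ctrl.get_state())
for n in ("top","scene"):
    p,d=ctrl.get_image(n); cv2.imwrite(f"pics/{n}0.png",p[:,:,::-1]); np.savez(f"{n}0.npz",d=d,**{k:np.array(v) for k,v in ctrl.camera_params(n).items()})
    print(n,ctrl.camera_params(n))
E
```

```text
pics
{'time': 0.0, 'joint_positions': array([ 1.33408412,  0.32178402, -0.07006947,  1.45165033,  0.02263481,
        1.37079142, -0.05690198]), 'qd': array([ 1.32748488e-03,  7.65381222e-05, -5.48284850e-04, -8.04396251e-04,
       -1.46751441e-03, -2.34659917e-03,  3.42856239e-04]), 'joint_torque': array([ 2.33416386e-04, -4.91288602e+01, -4.03900445e-01, -3.12530959e+01,
       -6.37785648e-02,  4.36322833e-02,  1.90002629e-04]), 'position': array([ 0.16112891, -0.6291823 ,  0.23549907]), 'tool_rot': array([-3.11512147e+00, -3.92748548e-01,  5.74014704e-04]), 'ft_force': array([0.28765965, 0.27101256, 0.27305233]), 'torque': array([ 0.03858703, -0.0147718 , -0.0145748 ]), 'grip_force': 0.0, 'grip_width': 1.0010393843645735}
top {'mtx': array([[388.00850495,   0.        , 252.17181212],
       [  0.        , 388.00850495, 190.95968363],
       [  0.        ,   0.        ,   1.        ]]), 'dist_coeffs': array([-0.07256,  0.     ,  0.     ,  0.     ,  0.     ]), 'T': array([[-0.0269423 , -0.99578029,  0.08772525,  0.36474828],
       [-0.99957191,  0.02783801,  0.00900283,  0.02465706],
       [-0.01140694, -0.08744514, -0.99610403,  1.61160427],
       [ 0.        ,  0.        ,  0.        ,  1.        ]])}
scene {'mtx': array([[405.20654963,   0.        , 249.9260958 ],
       [  0.        , 405.20654963, 185.64838598],
       [  0.        ,   0.        ,   1.        ]]), 'dist_coeffs': array([0.02727208, 0.        , 0.        , 0.        , 0.        ]), 'T': array([[-0.89759294, -0.18751495,  0.39895494, -0.12198331],
       [-0.44032468,  0.33826071, -0.83168135,  1.31442359],
       [ 0.02100191, -0.92218102, -0.38618789,  0.69834237],
       [ 0.        ,  0.        ,  0.        ,  1.        ]])}
```

```bash
python3 - <<'E'
import cv2,numpy as np
a=cv2.imread("pics/top0.png");b=cv2.imread("pics/scene0.png")
cv2.imwrite("pics/top0b.png",cv2.resize(a,(800,600),interpolation=cv2.INTER_CUBIC))
cv2.imwrite("pics/scene0b.png",cv2.resize(b,(800,600),interpolation=cv2.INTER_CUBIC))
E
```

```text
(no output)
```

View pics/top0b.png

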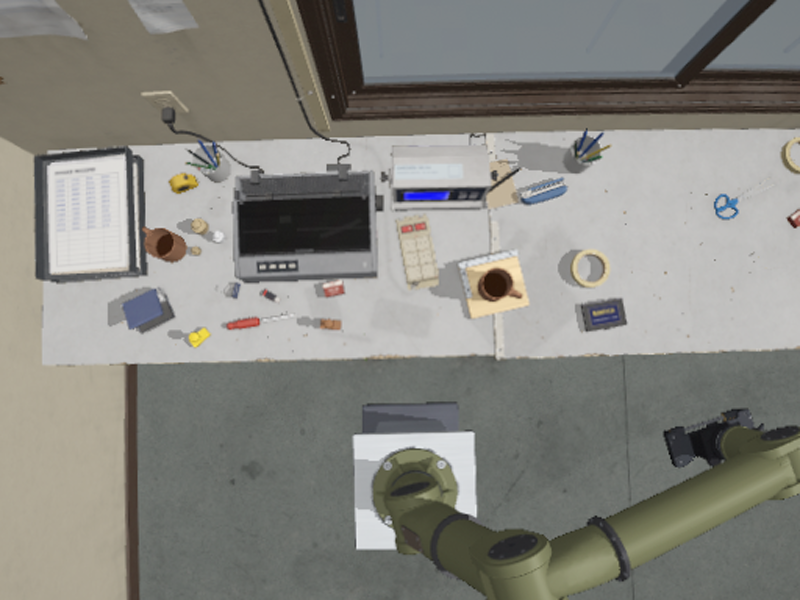

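View pics/scene0b.png

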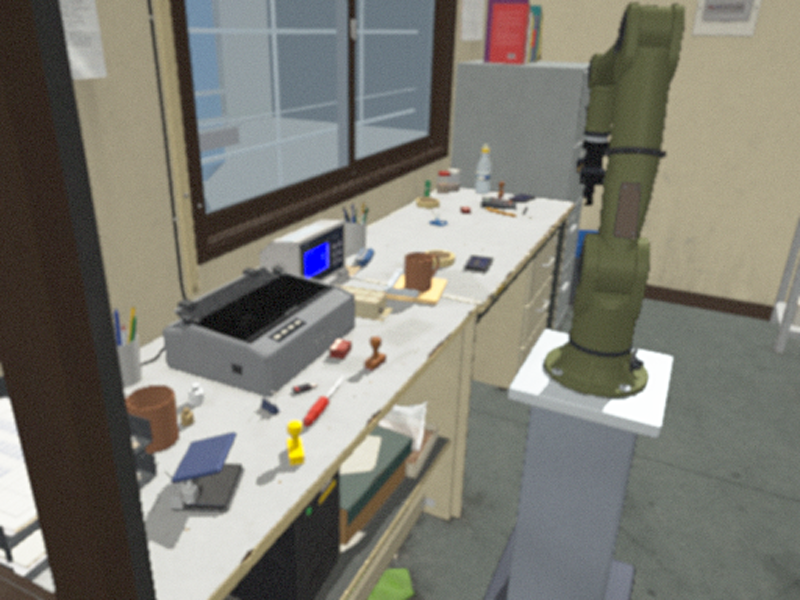

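Candidates for the stamp, in the enlarged top view: the brown one at (328,323), a yellow look-alike at (200,337), and a brown item at the far end (scene (500,188), out of reach). For the mug: brown on the jig at (495,285), and a background one at (165,245). I choose the brown stamp and the jig mug, and check them in a close crop.

```bash
cat > h.py <<'E'
import cv2,numpy as np
def ray(f,uv,z):
    """pixel(s) -> world at height z"""
    K,D,T=f["mtx"],f["dist_coeffs"],f["T"]
    n=cv2.undistortPoints(np.array(uv,float).reshape(-1,1,2),K,D)[:,0]
    r=np.c_[n,np.ones(len(n))]@T[:3,:3].T; o=T[:3,3]
    return o+r*((np.asarray(z)-o[2])/r[:,2])[:,None]
def cloud(f):
    d=f["d"];v,u=np.mgrid[:d.shape[0],:d.shape[1]]
    n=cv2.undistortPoints(np.stack([u,v],-1).reshape(-1,1,2).astype(float),f["mtx"],f["dist_coeffs"])[:,0]
    p=np.c_[n,np.ones(len(n))]*d.reshape(-1,1)
    return (p@f["T"][:3,:3].T+f["T"][:3,3]).reshape(*d.shape,3)
E
python3 - <<'E'
import cv2,numpy as np
a=cv2.imread("pics/top0.png")
c1=a[155:210,285:345];c2=a[175:230,190:250]
f=lambda c:cv2.resize(c,None,fx=6.6,fy=6.6,interpolation=cv2.INTER_CUBIC)
cv2.imwrite("pics/c1.png",np.hstack([f(c1),f(c2)]))
E
```

```text
(no output)
```

View pics/c1.png

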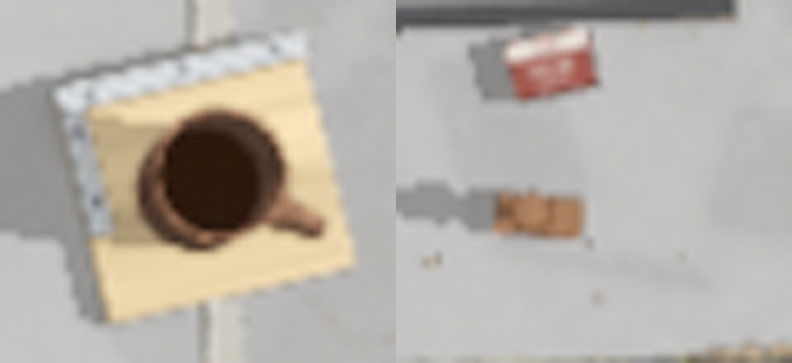

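```bash
python3 - <<'E'
from h import *
f=np.load("top0.npz");P=cloud(f)
def c1(x,y): return (285+(x+.5)/6.6-.5,155+(y+.5)/6.6-.5)
def c2(x,y): return (190+(x-396+.5)/6.6-.5,175+(y+.5)/6.6-.5)
np.set_printoptions(precision=4,suppress=True)
print("fence tops (-x?)",ray(f,[c1(53,90),c1(305,32),c1(70,112)],.031))
print("board R-low, L-low",ray(f,[c1(355,263),c1(110,320)],.015))
print("mug rim centre, handle tip",ray(f,[c1(212,177)],.109),ray(f,[c1(322,228),c1(300,215)],.1))
print("stamp block corners(.019)",ray(f,[c2(583,199),c2(583,237),c2(497,192),c2(500,233)],.019))
print("knob top",ray(f,[c2(531,208)],.07))
for n,q in dict(knob=c2(531,208),mugin=c1(212,177),board=c1(300,120),desk=c2(640,280)).items():
    print(n,P[int(round(q[1])),int(round(q[0]))])
# big objects: tape, inkpad, edge, free spot (800x600 pix)
s=lambda x,y:(x*.64,y*.64)
print("tape,ink,edge,spotL,boxes", ray(f,[s(590,268),s(580,305),s(420,357),s(410,315),s(430,285),s(345,325),s(465,318)],.0))
m=(P[...,2]>.012)&(P[...,2]<.14)&(P[...,0]>.38)&(P[...,0]<.75)&(abs(P[...,1])<.35)
n,l,st,ce=cv2.connectedComponentsWithStats(m.astype(np.uint8))
for i in range(1,n):
    if st[i,4]>8: q=P[l==i]; print(st[i,4],q.min(0),q.max(0))
E
```

```text
fence tops (-x?) [[ 0.5931 -0.1297  0.031 ]
 [ 0.6254 -0.2887  0.031 ]
 [ 0.579  -0.1398  0.031 ]]
board R-low, L-low [[ 0.481  -0.3166  0.015 ]
 [ 0.4497 -0.1616  0.015 ]]
mug rim centre, handle tip [[ 0.5275 -0.2141  0.109 ]] [[ 0.4962 -0.2797  0.1   ]
 [ 0.5043 -0.267   0.1   ]]
stamp block corners(.019) [[0.4521 0.1815 0.019 ]
 [0.4284 0.182  0.019 ]
 [0.4579 0.2352 0.019 ]
 [0.4323 0.2338 0.019 ]]
knob top [[0.4447 0.2081 0.07  ]]
knob [0.4449 0.2078 0.0727]
mugin [ 0.536  -0.2257  0.0442]
board [ 0.5711 -0.2859  0.015 ]
desk [ 0.4013  0.147  -0.0053]
tape,ink,edge,spotL,boxes [[ 0.574  -0.4904  0.    ]
 [ 0.475  -0.4577  0.    ]
 [ 0.349  -0.0253  0.    ]
 [ 0.4611 -0.0021  0.    ]
 [ 0.5399 -0.0579  0.    ]
 [ 0.4392  0.1716  0.    ]
 [ 0.449  -0.1481  0.    ]]
3632 [0.5178 0.0603 0.0122] [0.75   0.3499 0.132 ]
86 [ 0.7369 -0.1961  0.0126] [0.7493 0.0291 0.0411]
842 [ 0.5393 -0.0778  0.0121] [0.7259 0.0263 0.0623]
1238 [ 0.4498 -0.3117  0.012 ] [ 0.623  -0.1324  0.1185]
85 [0.4303 0.1811 0.0127] [0.4562 0.2357 0.0788]
```

Crop: left half shows the jig (long fence at the top, short fence at left, yaw ≈ 11.5°) with the mug, handle to lower right (322,228). Right half shows the upright brown stamp (531,208) and the red staple box. Heights and sizes fit. Moving above the mug's handle.

```bash
python3 -m inch '[[40,42,20,0,0,6],[90,95,20,0,0,14],[140,148,20,0,0,22],[185,196,20,0,0,29],[230,243,20,0,0,36],[270,286,20,0,0,42],[305,323,20,0,0,46],[328,347,20,0,0,49],[338,358,20,0,0,50],[340,360,20,0,0,50],[340,360,20,0,0,50],[340,360,20,0,0,50]]' 60 5
python3 - <<'E'
from bench import ctrl
from h import *
s=ctrl.get_state();print(s["position"],s["tool_rot"],s["joint_positions"],s["ft_force"])
c=ctrl.camera_params("wrist");p,d=ctrl.get_image("wrist");cv2.imwrite("pics/w1.png",cv2.resize(p[:,:,::-1],(800,600)))
np.savez("w1.npz",d=d,**{k:np.array(v) for k,v in c.items()});print(c)
E
```

```text
time: 1.6
position: [0.5001, -0.2715, 0.2565]
tool_rot: [2.661, 1.669, -0.001]
ft_force: [-0.4, -0.1, 0.8]
grip_width: 0.69
grip_force: 0.0
[ 0.50013857 -0.27151614  0.25646727] [ 2.66144853e+00  1.66888047e+00 -1.24597152e-03] [ 0.87585368  0.1696025  -0.47819476  1.6138919   0.0799956   1.37772751
 -0.06250737] [-0.42407284 -0.11177771  0.82608838]
{'mtx': array([[334.15816531,   0.        , 251.46951657],
       [  0.        , 334.15816531, 188.37235315],
       [  0.        ,   0.        ,   1.        ]]), 'dist_coeffs': array([-0.00590369,  0.        ,  0.        ,  0.        ,  0.        ]), 'T': array([[ 9.00326410e-01, -4.17408260e-01, -1.23218103e-01,
         5.32980400e-01],
       [-4.35214945e-01, -8.63127595e-01, -2.56122444e-01,
        -2.00966920e-01],
       [ 5.54678631e-04,  2.84220160e-01, -9.58758882e-01,
         4.05109491e-01],
       [ 0.00000000e+00,  0.00000000e+00,  0.00000000e+00,
         1.00000000e+00]])}
```

View pics/w1.png

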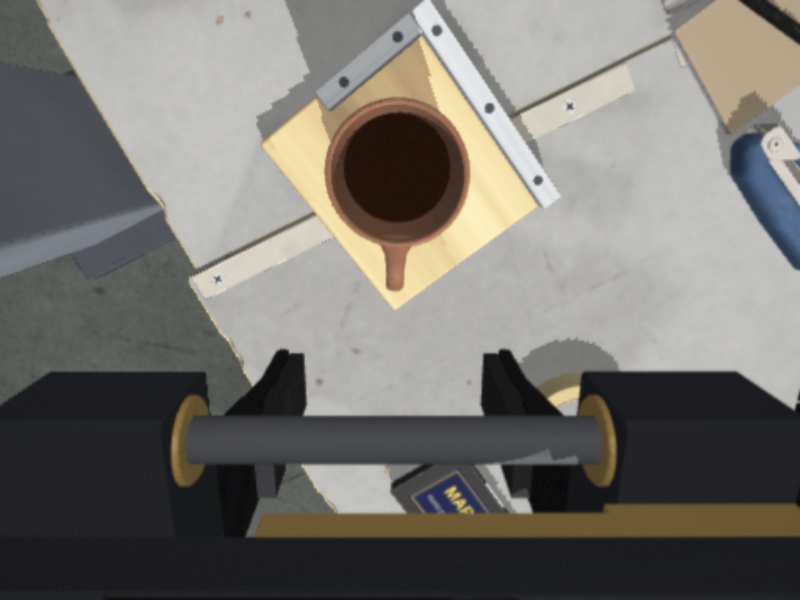

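```bash
python3 - <<'E'
from h import *
f=np.load("w1.npz")
np.set_printoptions(precision=4,suppress=True)
s=lambda *L:[((x+.5)*.64-.5,(y+.5)*.64-.5) for x,y in L]
mc=ray(f,s((397.5,170)),.109)[0];ht=ray(f,s((395,290),(396,250)),[.095,.1])
print("mug",mc,ht,"r",np.linalg.norm(ht[0,:2]-mc[:2]))
print("rim diam",ray(f,s((326,170),(469,170)),.109))
F=ray(f,s((432,0),(560,197),(416,12),(543,208)),.031);print(F,[np.degrees(np.arctan2(-(F[i]-F[i+1])[0],(F[i]-F[i+1])[1])) for i in(0,2)])
B=ray(f,s((396,309),(262,143)),.015);d=B[1]-B[0];print(B,np.degrees(np.arctan2(-d[0],d[1])),np.linalg.norm(d))
v=ht[0,:2]-mc[:2];v/=np.linalg.norm(v);print("dir",v,"grip",mc[:2]+.061*v,"yaw",np.degrees(np.arctan2(v[0],-v[1])))
E
```

```text
mug [ 0.5283 -0.2164  0.109 ] [[ 0.4954 -0.2816  0.095 ]
 [ 0.5073 -0.2583  0.1   ]] r 0.07301281497802438
rim diam [[ 0.4928 -0.1992  0.109 ]
 [ 0.5639 -0.2336  0.109 ]]
[[ 0.5931 -0.1343  0.031 ]
 [ 0.6227 -0.2874  0.031 ]
 [ 0.5809 -0.1361  0.031 ]
 [ 0.6091 -0.2894  0.031 ]] [np.float64(10.966658608631874), np.float64(10.417148037970838)]
[[ 0.4797 -0.3168  0.015 ]
 [ 0.4475 -0.1619  0.015 ]] 11.76412101202436 0.15813304917946208
dir [-0.4506 -0.8927] grip [ 0.5008 -0.2709] yaw -26.785008601091086
```

```bash
python3 -m inch '[[1,0,-30,0,0,-1],[1,0,-80,0,0,-1],[1,0,-125,0,0,-1],[1,0,-155,0,0,-1],[1,0,-170,0,0,-1],[1,0,-177,0,0,-1],[1,0,-177,0,0,-1],[1,0,-177,0,0,-1]]' 60 5
python3 -m inch '[[0,0,0,0,0,0],[0,0,0,0,0,0],[0,0,0,0,0,0],[0,0,0,0,0,0],[0,0,0,0,0,0],[0,0,0,0,0,0],[0,0,0,0,0,0]]' 0 50
```

```text
time: 2.65
position: [0.5031, -0.2702, 0.0809]
tool_rot: [2.672, 1.649, 0.002]
ft_force: [-0.1, -0.7, 1.3]
grip_width: 0.691
grip_force: 0.0
time: 3.52
position: [0.5023, -0.2697, 0.0797]
tool_rot: [2.673, 1.65, -0.0]
ft_force: [-0.5, -0.0, 1.1]
grip_width: 0.205
grip_force: 47.4
```

```bash
python3 -m inch '[[0,0,8,0,0,0],[0,0,25,0,0,0],[0,0,45,0,0,0],[0,0,60,0,0,0],[0,0,65,0,0,0],[-3,20,65,0,0,3],[-10,55,65,0,0,8],[-17,95,65,0,0,14],[-24,135,65,0,0,19],[-30,170,65,0,0,24],[-34,197,65,0,0,28],[-37,210,65,0,0,30],[-37,214,65,0,0,30],[-37,214,65,0,0,30],[-37,214,65,0,0,30]]' 0 50
python3 - <<'E'
from bench import ctrl
from h import *
c=ctrl.camera_params("wrist");p,d=ctrl.get_image("wrist");p2,_=ctrl.get_image("scene")
cv2.imwrite("pics/w2.png",np.hstack([cv2.resize(p[:,:,::-1],(400,300)),cv2.resize(p2[130:220,200:320,::-1],(400,300))]))
E
```

```text
time: 5.4
position: [0.4654, -0.0568, 0.1445]
tool_rot: [2.158, 2.284, 0.0]
ft_force: [-0.5, 1.2, -2.6]
grip_width: 0.202
grip_force: 47.9
```

View pics/w2.png

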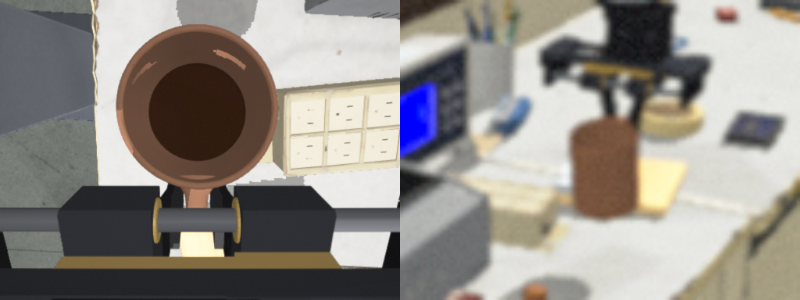

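The mug is held by its handle, upright (wrist crop (197,105)), over bare desk and clear of the calculator at (340,130). Lowering it.

```bash
python3 -m inch '[[0,0,-20,0,0,0],[0,0,-45,0,0,0],[0,0,-62,0,0,0],[0,0,-70,0,0,0],[0,0,-74,0,0,0],[0,0,-76,0,0,0],[0,0,-78,0,0,0],[0,0,-79,0,0,0],[0,0,-79,0,0,0]]' 0 50
```

```text
time: 6.62
position: [0.4658, -0.0559, 0.066]
tool_rot: [2.155, 2.285, 0.001]
ft_force: [0.4, -1.8, 2.8]
grip_width: 0.209
grip_force: 50.1
```

```bash
python3 -m inch '[[0,0,-1,0,0,0],[0,0,-1,0,0,0],[0,0,-1,0,0,0],[0,0,-1,0,0,0],[0,0,-1,0,0,0]]' 55 5
python3 -m inch '[[0,0,10,0,0,0],[0,0,30,0,0,0],[0,0,60,0,0,0],[0,0,100,0,0,0],[0,0,130,0,0,0],[0,0,140,0,0,0],[0,0,140,0,0,0]]' 55 5
```

```text
time: 7.25
position: [0.4653, -0.0556, 0.0646]
tool_rot: [-2.155, -2.286, -0.0]
ft_force: [-0.7, -0.1, 1.1]
grip_width: 0.611
grip_force: 0.0
time: 8.12
position: [0.4654, -0.0557, 0.2048]
tool_rot: [2.155, 2.285, 0.0]
ft_force: [-0.0, 0.3, -0.8]
grip_width: 0.631
grip_force: 0.0
```

```bash
python3 -m inch '[[-3,20,0,0,0,-1],[-7,60,0,0,0,-2],[-11,105,0,0,0,-3],[-15,145,0,0,0,-4],[-18,175,0,0,0,-5],[-20,195,0,0,0,-6],[-21,203,0,0,0,-7],[-21,204,0,0,0,-7],[-21,204,0,0,0,-7]]' 55 5
python3 - <<'E'
from bench import ctrl
from h import *
c=ctrl.camera_params("wrist");p,d=ctrl.get_image("wrist");p2,_=ctrl.get_image("top")
np.savez("w3.npz",d=d,**{k:np.array(v) for k,v in c.items()})
b=cv2.resize(p2[155:215,230:310,::-1],(400,300))
cv2.imwrite("pics/w3.png",np.vstack([cv2.resize(p[:260,:,::-1],None,fx=1.5,fy=1.5)[:390], np.hstack([b[:205],b[:205]])[:, :768]]))
E
```

```text
time: 9.25
position: [0.4439, 0.1477, 0.2038]
tool_rot: [-2.29, -2.149, 0.002]
ft_force: [0.1, -0.7, -0.0]
grip_width: 0.634
grip_force: 0.0
```

View pics/w3.png

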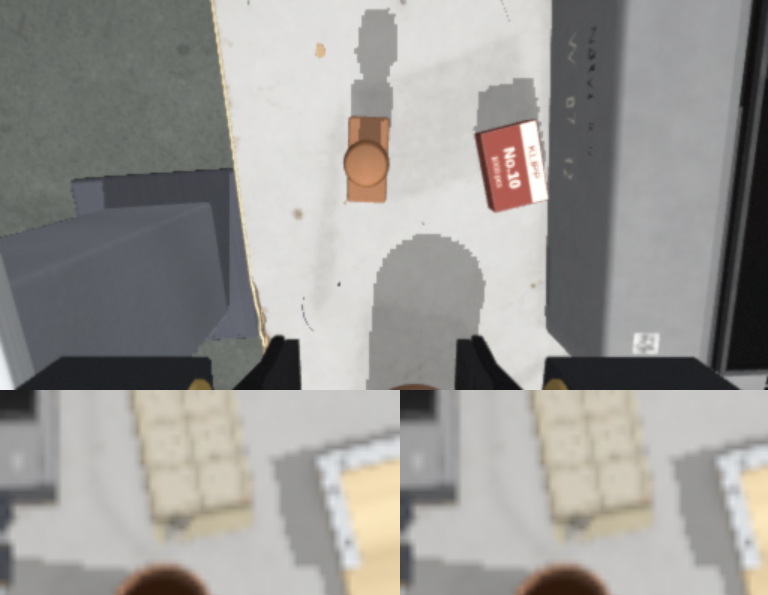

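The stamp's knob is at (366,163), block corners at (348,117), (387,117), (385,202), (347,202); the mug stands (rim at the bottom edge).

```bash
python3 - <<'E'
from h import *
f=np.load("w3.npz");np.set_printoptions(precision=4,suppress=True)
s=lambda *L:[((x+.5)/1.5-.5,(y+.5)/1.5-.5) for x,y in L]
print(ray(f,s((366,163)),.064))
B=ray(f,s((348,117),(387,117),(386,202),(347,202)),.019);print(B,B.mean(0))
for a,b in((0,3),(1,2)): d=B[a]-B[b];print(np.linalg.norm(d),np.degrees(np.arctan2(-d[0],d[1])))
d=B[1]-B[0];print(np.linalg.norm(d),np.degrees(np.arctan2(d[1],d[0])))
E
```

```text
[[0.4403 0.2109 0.064 ]]
[[0.4297 0.2375 0.019 ]
 [0.4544 0.236  0.019 ]
 [0.4506 0.1826 0.019 ]
 [0.4248 0.1842 0.019 ]] [0.4399 0.2101 0.019 ]
0.053545477067266416 -5.272457342987466
0.05352174173810451 -4.019250759502571
0.024658963799152916 -3.6221823723909092
```

```bash
python3 - <<'E'
from h import *
for n in("w3","top0"):
    f=np.load(n+".npz");P=cloud(f);x,y,z=P[...,0],P[...,1],P[...,2]
    for zz in(.04,.07,.085):
        for y0 in(.1,.15,.2,.25):
            m=(z>zz)&(z<.15)&(abs(y-y0-.025)<.025)&(x>.48)&(x<.8)
            print(n,zz,y0,np.sort(x[m])[3].round(3) if m.sum()>3 else None, end='; ')
    m=(x>.5)&(x<.56)&(abs(y-.2)<.1)&(z<.16);print(np.percentile(z[m],[50,90,97,99.5]))
E
```

```text
w3 0.04 0.1 0.561; w3 0.04 0.15 0.558; w3 0.04 0.2 0.557; w3 0.04 0.25 0.557; w3 0.07 0.1 0.562; w3 0.07 0.15 0.562; w3 0.07 0.2 0.558; w3 0.07 0.25 0.558; w3 0.085 0.1 0.563; w3 0.085 0.15 0.562; w3 0.085 0.2 0.562; w3 0.085 0.25 0.561; [0.00048693 0.02330567 0.02760559 0.05734502]
top0 0.04 0.1 0.566; top0 0.04 0.15 0.565; top0 0.04 0.2 0.564; top0 0.04 0.25 0.564; top0 0.07 0.1 0.567; top0 0.07 0.15 0.567; top0 0.07 0.2 0.566; top0 0.07 0.25 0.566; top0 0.085 0.1 0.568; top0 0.085 0.15 0.567; top0 0.085 0.2 0.567; top0 0.085 0.25 0.568; [0.00132538 0.02123771 0.02554064 0.02900255]
```

```bash
python3 -m inch '[[-1,20,0,0,0,-1],[-3,45,0,0,0,-1],[-4,60,0,0,0,-1],[-4,63,-10,0,0,-1],[-4,63,-50,0,0,-1],[-4,63,-100,0,0,-1],[-4,63,-140,0,0,-1],[-4,63,-158,0,0,-1],[-4,63,-165,0,0,-1],[-4,63,-167,0,0,-1],[-4,63,-167,0,0,-1]]' 55 5
python3 -m inch '[[0,0,0,0,0,0],[0,0,0,0,0,0],[0,0,0,0,0,0],[0,0,0,0,0,0],[0,0,0,0,0,0],[0,0,0,0,0,0],[0,0,0,0,0,0]]' 0 40
```

```text
time: 10.72
position: [0.4413, 0.2116, 0.0387]
tool_rot: [2.309, 2.129, 0.003]
ft_force: [-0.3, 0.3, -0.1]
grip_width: 0.633
grip_force: 0.0
time: 11.6
position: [0.4404, 0.2113, 0.0376]
tool_rot: [2.309, 2.13, 0.0]
ft_force: [1.5, -0.5, 0.6]
grip_width: 0.268
grip_force: 39.5
```

```bash
python3 -m inch '[[0,0,10,0,0,0],[0,0,40,0,0,0],[0,0,85,0,0,0],[0,0,120,0,0,0],[0,-10,135,0,0,0],[5,-40,135,0,0,2],[18,-85,135,0,0,4],[35,-135,135,0,0,6],[52,-185,135,0,0,8],[68,-235,135,0,0,10],[84,-285,135,0,0,12],[100,-335,135,0,0,14],[112,-375,135,0,0,16],[119,-398,120,0,0,16],[122,-407,105,0,0,16],[122,-408,90,0,0,16],[122,-408,80,0,0,16],[122,-408,80,0,0,16],[122,-408,80,0,0,16]]' 0 40
python3 - <<'E'
from bench import ctrl
from h import *
s=ctrl.get_state();print(s["joint_positions"])
c=ctrl.camera_params("wrist");p,d=ctrl.get_image("wrist");t,dt=ctrl.get_image("top")
np.savez("w4.npz",d=d,**{k:np.array(v) for k,v in c.items()})
cv2.imwrite("pics/w4.png",cv2.resize(p[:,:,::-1],(800,600),interpolation=cv2.INTER_CUBIC));cv2.imwrite("pics/t4.png",t[:,:,::-1])
E
```

```text
time: 13.98
position: [0.5627, -0.196, 0.1182]
tool_rot: [1.988, 2.431, 0.0]
ft_force: [-0.8, 0.4, -1.0]
grip_width: 0.271
grip_force: 39.4
[ 0.86183124  0.37143072 -0.6901509   1.71335669  0.25636717  1.14805124
  0.2988323 ]
```

View pics/w4.png

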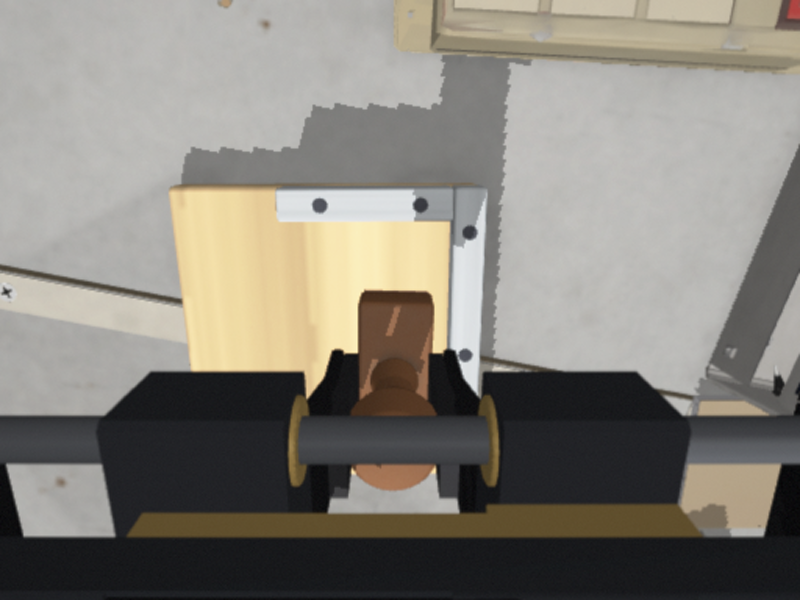

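```bash
python3 - <<'E'
from h import *
f=np.load("w4.npz");np.set_printoptions(precision=4,suppress=True)
s=lambda *L:[((x+.5)*.64-.5,(y+.5)*.64-.5) for x,y in L]
def seg(n,a,b,z):
    P=ray(f,s(a,b),z);d=P[1]-P[0];print(n,P[:,:2].ravel(),"ang",np.degrees(np.arctan2(d[1],d[0])),"len",np.hypot(*d[:2]));return P
seg("short inner top",(278,221),(452,220),.031)
seg("short outer top",(278,188),(452,187),.031)
seg("board back",(172,186),(275,186),.015)
seg("long outer top",(480,365),(486,190),.031)
seg("long inner top",(452,300),(453,222),.031)
seg("long inner bottom",(447,340),(449,224),.015)
seg("board left",(190,360),(172,188),.015)
seg("block end top",(360,294),(433,295),.1)
seg("block left top",(359,345),(360,300),.1)
seg("block right top",(432,385),(434,300),.1)
E
```

```text
short inner top [ 0.5022 -0.1641  0.5792 -0.148 ] ang 11.766235185340607 len 0.07869334166653681
short outer top [ 0.5002 -0.1495  0.5759 -0.1337] ang 11.764868744813503 len 0.0773107316705911
board back [ 0.4477 -0.1606  0.4956 -0.1509] ang 11.40352399800575 len 0.0488562974591969
long outer top [ 0.6091 -0.2147  0.591  -0.132 ] ang 102.35713472011892 len 0.08464283863733864
long inner top [ 0.5879 -0.1849  0.5799 -0.1488] ang 102.58708230023522 len 0.03695477264369775
long inner bottom [ 0.5932 -0.2109  0.5805 -0.1521] ang 102.21353786569983 len 0.06011308092205566
board left [ 0.4641 -0.2484  0.4477 -0.1615] ang 100.66083587954282 len 0.08844803234130333
block end top [ 0.5451 -0.1697  0.569  -0.1652] ang 10.607566302378787 len 0.024338235891563104
block left top [ 0.548  -0.1877  0.5455 -0.1718] ang 99.2028202420992 len 0.016170689439440736
block right top [ 0.5759 -0.1975  0.5697 -0.1669] ang 101.4477263996746 len 0.03126664123811346
```

```bash
python3 -m inch '[[0,0,-15,0,0,1],[0,0,-35,0,0,1],[0,0,-50,0,0,1],[0,0,-58,0,0,1],[0,0,-62,0,0,1],[0,0,-64,0,0,1],[0,0,-64,0,0,1]]' 0 40
python3 -m inch '[[0,0,-1,0,0,0],[0,0,-2,0,0,0],[0,0,-2,0,0,0]]' 0 40
```

```text
time: 14.95
position: [0.5626, -0.1968, 0.0539]
tool_rot: [1.969, 2.447, 0.0]
ft_force: [0.3, 0.4, -0.1]
grip_width: 0.265
grip_force: 39.4
time: 15.32
position: [0.5628, -0.1968, 0.0525]
tool_rot: [1.968, 2.447, 0.0]
ft_force: [-0.1, 0.1, 5.4]
grip_width: 0.264
grip_force: 39.8
```

```bash
python3 -m inch '[[2,0.4,0,0,0,0],[4,0.8,0,0,0,0],[6,1.2,0,0,0,0],[8,1.6,0,0,0,0],[10,2,0,0,0,0],[11,2.2,0,0,0,0],[12,2.5,0,0,0,0],[12,2.5,0,0,0,0]]' 0 40
python3 -m inch '[[1,0.2,0,0,0,0],[1,0.2,0,0,0,0]]' 0 40
```

```text
time: 16.32
position: [0.5735, -0.1954, 0.0524]
tool_rot: [-1.97, -2.447, 0.004]
ft_force: [-5.3, -0.1, 7.4]
grip_width: 0.268
grip_force: 40.0
time: 16.58
position: [0.5745, -0.1952, 0.0525]
tool_rot: [-1.97, -2.447, 0.004]
ft_force: [-4.4, -1.6, 8.2]
grip_width: 0.27
grip_force: 40.0
```

```bash
python3 -m inch '[[1,0.2,0,0,0,0],[1,0.2,0,0,0,0]]' 0 40
```

```text
time: 16.82
position: [0.5754, -0.195, 0.0524]
tool_rot: [-1.97, -2.447, 0.004]
ft_force: [-4.3, -0.2, 8.0]
grip_width: 0.265
grip_force: 40.0
```

```bash
for i in 1; do python3 -m inch '[[1,0.2,0,0,0,0],[1,0.2,0,0,0,0]]' 0 40;done; python3 -m inch '[[1,0.2,0,0,0,0],[1,0.2,0,0,0,0]]' 0 40;  python3 -m inch '[[1,0.2,0,0,0,0],[1,0.2,0,0,0,0]]' 0 40
```

```text
time: 17.08
position: [0.5764, -0.1948, 0.0524]
tool_rot: [-1.97, -2.447, 0.004]
ft_force: [-3.8, 0.0, 7.8]
grip_width: 0.269
grip_force: 40.0
time: 17.32
position: [0.5769, -0.1947, 0.0525]
tool_rot: [-1.97, -2.446, 0.005]
ft_force: [-6.3, -1.3, 9.6]
grip_width: 0.27
grip_force: 40.0
time: 17.58
position: [0.5772, -0.1947, 0.0525]
tool_rot: [-1.969, -2.445, 0.008]
ft_force: [-8.0, -1.1, 11.3]
grip_width: 0.265
grip_force: 40.2
```

```bash
python3 -m inch '[[-0.4,2,0,0,0,0],[-0.8,4,0,0,0,0],[-1.2,6,0,0,0,0],[-1.6,8,0,0,0,0],[-2,10,0,0,0,0],[-2.2,11,0,0,0,0],[-2.2,11,0,0,0,0]]' 0 40;  python3 -m inch '[[-0.2,1,0,0,0,0],[-0.2,1,0,0,0,0]]' 0 40;  python3 -m inch '[[-0.2,1,0,0,0,0],[-0.2,1,0,0,0,0]]' 0 40
```

```text
time: 18.45
position: [0.5764, -0.1898, 0.0542]
tool_rot: [1.97, 2.439, -0.013]
ft_force: [-7.2, -9.7, 14.8]
grip_width: 0.267
grip_force: 40.7
time: 18.7
position: [0.5763, -0.1891, 0.0544]
tool_rot: [1.97, 2.439, -0.013]
ft_force: [-6.6, -9.9, 16.1]
grip_width: 0.269
grip_force: 40.8
time: 18.95
position: [0.5762, -0.1883, 0.0546]
tool_rot: [1.97, 2.438, -0.014]
ft_force: [-6.5, -12.0, 15.2]
grip_width: 0.265
grip_force: 40.8
```

```bash
python3 - <<'E'
from bench import ctrl
from h import *
c=ctrl.camera_params("wrist");p,d=ctrl.get_image("wrist")
np.savez("w5.npz",d=d,**{k:np.array(v) for k,v in c.items()})
cv2.imwrite("pics/w5.png",cv2.resize(p[120:320,160:400,::-1],(720,600),interpolation=cv2.INTER_CUBIC))
E
```

```text
(no output)
```

View pics/w5.png

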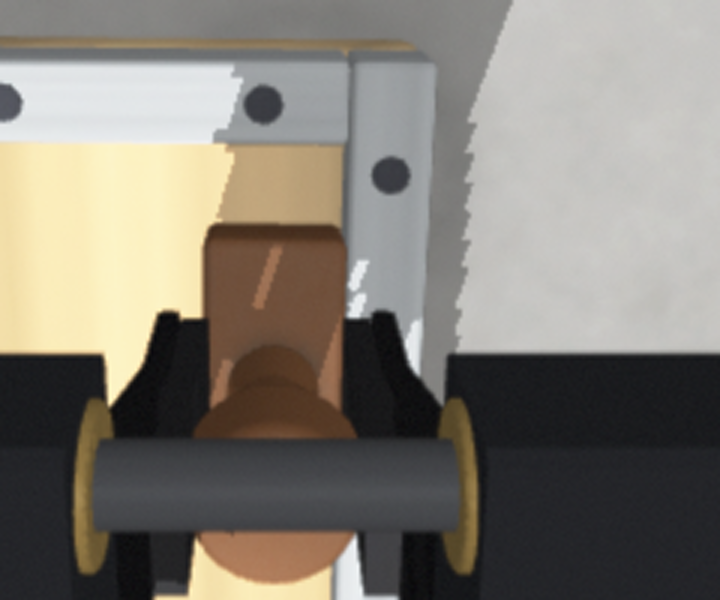

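The block's side is against the long fence (345,240); there is still a gap to the short fence (row 142 vs 232), and the down-force has risen through a slight rock. Relaxing before continuing.

```bash
python3 -m inch '[[0.4,-3,0,0,0,0],[1,-6,0,0,0,0],[1,-7,0,0,0,0],[1,-7,0,0,0,0]]' 0 40; python3 -m inch '[[-1,0,0,0,0,0],[-1.5,0,1,0,0,0],[-1.5,0,1,0,0,0]]' 0 40
```

```text
time: 19.5
position: [0.5769, -0.1917, 0.0535]
tool_rot: [1.971, 2.443, -0.009]
ft_force: [-6.3, -5.0, 12.3]
grip_width: 0.267
grip_force: 40.7
time: 19.88
position: [0.5763, -0.1906, 0.054]
tool_rot: [1.969, 2.443, -0.005]
ft_force: [-2.2, -4.4, 7.1]
grip_width: 0.27
grip_force: 40.5
```

```bash
python3 -m inch '[[0,-2,0,0,0,0],[0.5,-5,0,0,0,0],[0.5,-5,-1,0,0,0],[0.5,-5,-2,0,0,0],[0.5,-5,-2,0,0,0]]' 0 40; python3 -m inch '[[0,0,2,0,0,0],[0,0,2,0,0,0]]' 0 60;python3 -m inch '[[0,0,1,0,0,0],[0,0,1,0,0,0]]' 0 60
```

```text
time: 20.5
position: [0.5771, -0.1944, 0.0524]
tool_rot: [1.969, 2.445, -0.003]
ft_force: [-3.8, -4.0, 12.6]
grip_width: 0.27
grip_force: 40.6
time: 20.75
position: [0.5767, -0.1931, 0.0528]
tool_rot: [1.969, 2.447, -0.001]
ft_force: [-1.7, -3.0, 5.8]
grip_width: 0.262
grip_force: 60.2
time: 21.0
position: [0.5763, -0.1914, 0.0529]
tool_rot: [-1.968, -2.447, -0.001]
ft_force: [-1.2, -0.8, 1.0]
grip_width: 0.265
grip_force: 60.1
```

```bash
python3 -m inch '[[-0.4,2,0,0,0,0],[-0.8,4,0,0,0,0],[-1,5,0,0,0,0],[-1,5,0,0,0,0]]' 0 60;  python3 -m inch '[[-0.4,2,0,0,0,0],[-0.8,4,0,0,0,0],[-0.8,4,0,0,0,0]]' 0 60
```

```text
time: 21.5
position: [0.5754, -0.1867, 0.0533]
tool_rot: [-1.968, -2.448, 0.0]
ft_force: [-1.0, -0.2, -0.6]
grip_width: 0.267
grip_force: 60.0
time: 21.88
position: [0.5747, -0.1831, 0.0536]
tool_rot: [-1.969, -2.448, 0.0]
ft_force: [-1.7, -1.7, -0.6]
grip_width: 0.262
grip_force: 60.1
```

```bash
python3 -m inch '[[-0.2,1,-0.3,0,0,0],[-0.4,2,-0.5,0,0,0],[-0.4,2,-0.5,0,0,0]]' 0 60;  python3 -m inch '[[-0.2,1,0,0,0,0],[-0.2,1,0,0,0,0]]' 0 60; python3 -m inch '[[-0.2,1,0,0,0,0],[-0.2,1,0,0,0,0]]' 0 60;python3 -m inch '[[-0.2,1,0,0,0,0],[-0.2,1,0,0,0,0]]' 0 60
```

```text
time: 22.25
position: [0.5743, -0.1813, 0.0531]
tool_rot: [-1.969, -2.448, 0.001]
ft_force: [-2.7, -2.6, 0.5]
grip_width: 0.266
grip_force: 60.1
time: 22.5
position: [0.5741, -0.1803, 0.0531]
tool_rot: [1.969, 2.448, -0.001]
ft_force: [-2.6, -1.7, 0.7]
grip_width: 0.266
grip_force: 60.1
time: 22.75
position: [0.574, -0.1794, 0.0531]
tool_rot: [1.969, 2.448, -0.001]
ft_force: [-3.1, -2.7, 1.0]
grip_width: 0.262
grip_force: 60.1
time: 23.0
position: [0.5738, -0.1784, 0.0531]
tool_rot: [1.969, 2.448, -0.0]
ft_force: [-2.8, -4.1, 1.5]
grip_width: 0.263
grip_force: 60.1
```

```bash
python3 -m inch '[[-0.2,1,0,0,0,0],[-0.2,1,0,0,0,0]]' 0 60;  python3 -m inch '[[-0.2,1,0,0,0,0],[-0.2,1,0,0,0,0]]' 0 60; python3 -m inch '[[-0.2,1,0,0,0,0],[-0.2,1,0,0,0,0]]' 0 60
```

```text
time: 23.25
position: [0.5736, -0.1774, 0.0532]
tool_rot: [1.969, 2.448, -0.0]
ft_force: [-3.8, -2.6, 2.0]
grip_width: 0.264
grip_force: 60.1
time: 23.5
position: [0.5735, -0.1764, 0.0532]
tool_rot: [1.969, 2.448, -0.0]
ft_force: [-3.4, -4.0, 2.7]
grip_width: 0.262
grip_force: 60.1
time: 23.75
position: [0.5733, -0.1755, 0.0532]
tool_rot: [1.969, 2.448, -0.001]
ft_force: [-3.5, -3.8, 1.3]
grip_width: 0.266
grip_force: 60.1
```

```bash
python3 -m inch '[[-0.2,1,0,0,0,0],[-0.2,1,0,0,0,0]]' 0 60;  python3 -m inch '[[-0.2,1,0,0,0,0],[-0.2,1,0,0,0,0]]' 0 60; python3 -m inch '[[-0.2,1,0,0,0,0],[-0.2,1,0,0,0,0]]' 0 60
```

```text
time: 24.0
position: [0.5731, -0.175, 0.0533]
tool_rot: [1.969, 2.447, -0.001]
ft_force: [-3.3, -4.4, 2.8]
grip_width: 0.266
grip_force: 60.1
time: 24.25
position: [0.5731, -0.1747, 0.0535]
tool_rot: [1.969, 2.446, -0.002]
ft_force: [-2.5, -5.1, 2.5]
grip_width: 0.264
grip_force: 60.1
time: 24.5
position: [0.5731, -0.1744, 0.0536]
tool_rot: [1.969, 2.445, -0.002]
ft_force: [-3.4, -6.9, 2.2]
grip_width: 0.266
grip_force: 60.1
```

```bash
python3 -m inch '[[0,0,-1,0,0,0],[0,0,-2,0,0,0],[0,0,-2,0,0,0]]' 0 60; python3 -m inch '[[1,0.2,0,0,0,0],[1.5,1.3,0,0,0,0],[1.5,2.3,0,0,0,0],[1.5,2.3,0,0,0,0]]' 0 60
python3 - <<'E'
from bench import ctrl
from h import *
c=ctrl.camera_params("wrist");p,d=ctrl.get_image("wrist");q,_=ctrl.get_image("scene")
cv2.imwrite("pics/w6.png",np.hstack([cv2.resize(p[100:280,190:390,::-1],(500,450),interpolation=cv2.INTER_CUBIC),cv2.resize(q[150:210,230:270,::-1],(300,450),interpolation=cv2.INTER_CUBIC)]))
E
```

```text
time: 24.88
position: [0.5733, -0.1751, 0.0531]
tool_rot: [1.969, 2.443, -0.004]
ft_force: [-6.1, -7.7, 11.6]
grip_width: 0.263
grip_force: 60.4
time: 25.38
position: [0.5735, -0.1749, 0.0532]
tool_rot: [1.97, 2.442, -0.01]
ft_force: [-8.4, -9.9, 13.4]
grip_width: 0.263
grip_force: 60.4
```

View pics/w6.png

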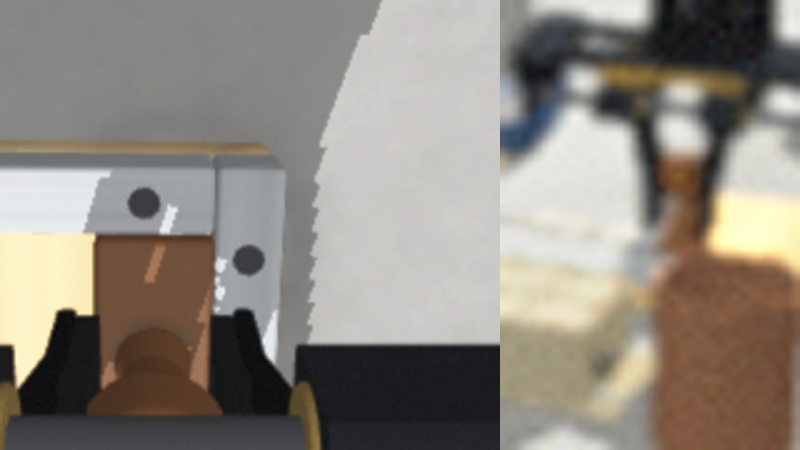

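The stamp sits in the corner, touching both fences (wrist crop (95–215,237)). Checking that it stands flat via the depth on the block's top.

```bash
cat > tilt.py <<'E'
from bench import ctrl
from h import *
s=ctrl.get_state();c=ctrl.camera_params("wrist");p,d=ctrl.get_image("wrist")
f=dict(d=d,**{k:np.array(v) for k,v in c.items()});P=cloud(f)
def fit(n,y0,y1,x0,x1):
    u=lambda v,o:int(o+v/2.5)
    q=P[u(y0,100):u(y1,100),u(x0,190):u(x1,190)].reshape(-1,3);q=q[(q[:,2]>0)&(q[:,2]<.06)]
    m=q.mean(0);r=q-m;a=np.linalg.lstsq(np.c_[r[:,0],r[:,1],np.ones(len(r))],r[:,2],rcond=None)[0]
    xh,yh=np.array([.979,.203]),np.array([-.203,.979])
    print(n,len(q),m.round(4),"slope deg along jig x,y",np.degrees([a[:2]@xh,a[:2]@yh]).round(2))
fit("block",246,320,102,205);fit("short fence",182,228,10,205);fit("long fence",180,300,226,264);fit("board",245,330,5,85)
F=s["ft_force"][:2];print("jig push x,y",-F@[.979,.203],-F@[-.203,.979],"fz",s["ft_force"][2])
E
python3 tilt.py
```

```text
block 1251 [ 0.5687 -0.1601  0.0349] slope deg along jig x,y [-0.53 -2.25]
short fence 1477 [ 0.5559 -0.146   0.0317] slope deg along jig x,y [0.3 1.1]
long fence 718 [ 0.5859 -0.1477  0.0318] slope deg along jig x,y [ 1.68 -0.64]
board 1085 [ 0.5455 -0.173   0.018 ] slope deg along jig x,y [33.98  5.51]
jig push x,y 10.528547082130535 8.334044588647853 fz 13.259465071721353
```

Block leans about 2–2.5° toward the short fence (rear edge up). Easing the y push a little and turning the tool about jig x by +2.5° to flatten it.

```bash
python3 -m inch '[[0.2,-1,0,0.8,0.2,0],[0.3,-1.5,0,1.6,0.35,0],[0.3,-1.5,0,2.5,0.5,0],[0.3,-1.5,0,2.5,0.5,0]]' 0 60; python3 tilt.py
```

```text
time: 26.02
position: [0.5736, -0.1755, 0.0525]
tool_rot: [-1.952, -2.42, -0.037]
ft_force: [-8.5, -9.1, 12.1]
grip_width: 0.27
grip_force: 60.3
block 1253 [ 0.5686 -0.1599  0.0348] slope deg along jig x,y [-0.2   0.05]
short fence 1476 [ 0.5558 -0.1458  0.0317] slope deg along jig x,y [0.5  0.94]
long fence 717 [ 0.5859 -0.1474  0.0318] slope deg along jig x,y [ 1.11 -0.53]
board 1086 [ 0.5452 -0.1718  0.018 ] slope deg along jig x,y [35.69  1.23]
jig push x,y 10.14881949703131 7.195085044127659 fz 12.05557384311627
```

```bash
python3 -m inch '[[0.5,1,0.4,0.5,0.1,0],[0.8,2,0.8,1,0.2,0],[0.9,2.6,0.8,1.2,0.2,0],[0.9,2.6,0.8,1.2,0.2,0],[0.9,2.6,0.8,1.2,0.2,0]]' 0 60; python3 tilt.py
```

```text
time: 26.7
position: [0.5736, -0.1749, 0.0527]
tool_rot: [-1.943, -2.407, -0.054]
ft_force: [-8.2, -11.1, 9.2]
grip_width: 0.264
grip_force: 60.4
block 1246 [ 0.5686 -0.1591  0.0348] slope deg along jig x,y [-0.72 -0.97]
short fence 1480 [ 0.5557 -0.1449  0.0316] slope deg along jig x,y [ 0.47 -0.44]
long fence 717 [ 0.5859 -0.1465  0.0318] slope deg along jig x,y [ 1.96 -1.03]
board 1084 [ 0.5451 -0.1706  0.0181] slope deg along jig x,y [36.34 -0.  ]
jig push x,y 10.293303543226251 9.16293927479086 fz 9.20979563010366
```

```bash
python3 -m inch '[[0.8,0.8,0,0.3,0.1,0],[1.5,1.8,0,0.7,0.1,0],[1.5,1.8,0,0.7,0.1,0],[1.5,1.8,0,0.7,0.1,0],[1.5,1.8,0,0.7,0.1,0],[1.5,1.8,0,0.7,0.1,0]]' 0 60; python3 tilt.py; python3 - <<'E'
from bench import ctrl
from h import *
p,_=ctrl.get_image("wrist");q,_=ctrl.get_image("top")
cv2.imwrite("pics/w7.png",np.hstack([cv2.resize(p[100:280,190:390,::-1],(400,450),interpolation=cv2.INTER_CUBIC),cv2.resize(q[130:235,200:300,::-1],(400,450),interpolation=cv2.INTER_CUBIC)]))
E
```

```text
time: 27.5
position: [0.5737, -0.1746, 0.0528]
tool_rot: [-1.938, -2.398, -0.062]
ft_force: [-14.5, -14.0, 12.3]
grip_width: 0.266
grip_force: 60.5
block 1254 [ 0.5687 -0.1586  0.0348] slope deg along jig x,y [-0.66 -1.52]
short fence 1475 [ 0.5558 -0.1445  0.0316] slope deg along jig x,y [ 0.45 -0.04]
long fence 719 [ 0.586  -0.1461  0.0318] slope deg along jig x,y [ 0.07 -1.2 ]
board 1086 [ 0.545  -0.17    0.0181] slope deg along jig x,y [37.15 -1.6 ]
jig push x,y 17.072114762353173 10.792157812682552 fz 12.294442370166491
```

View pics/w7.png

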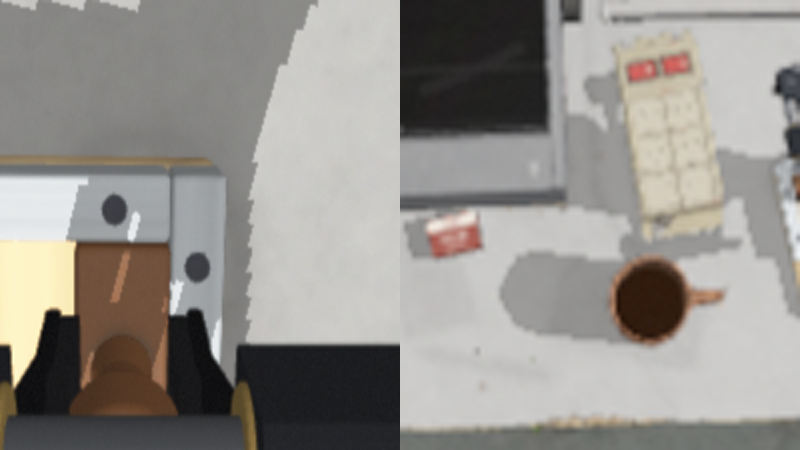

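Mug upright on bare desk; stamp in the corner. A final trim for about 1° of residual tilt.

```bash
python3 -m inch '[[-0.3,-0.3,0,0.6,0.1,0],[-0.5,-0.7,0,1.4,0.3,0],[-0.5,-0.7,0,1.4,0.3,0],[-0.5,-0.7,0,1.4,0.3,0],[-0.5,-0.7,0,1.4,0.3,0],[-0.5,-0.7,0,1.4,0.3,0]]' 0 60; python3 tilt.py
```

```text
time: 28.4
position: [0.5736, -0.1742, 0.0528]
tool_rot: [-1.924, -2.383, -0.088]
ft_force: [-11.9, -13.2, 12.9]
grip_width: 0.265
grip_force: 60.5
block 1257 [ 0.5685 -0.158   0.0346] slope deg along jig x,y [-0.58 -4.74]
short fence 1478 [ 0.5555 -0.1437  0.0316] slope deg along jig x,y [ 0.36 -1.28]
long fence 717 [ 0.5859 -0.1453  0.0318] slope deg along jig x,y [ 1.18 -1.32]
board 1087 [ 0.5448 -0.1688  0.0181] slope deg along jig x,y [37.89 -3.85]
jig push x,y 14.328392588578211 10.547773401405808 fz 12.860537687856212
```

```bash
sed -i 's/fit("block",246,320,102,205)/fit("block",264,312,110,198);fit("block lo",275,318,110,198)/' tilt.py; python3 tilt.py; python3 - <<'E'
from bench import ctrl
from h import *
c=ctrl.camera_params("wrist");p,d=ctrl.get_image("wrist");P=cloud(dict(d=d,**c))
xh,yh=np.array([.979,.203]),np.array([-.203,.979])
for r in range(150,240,4): 
    q=P[r,235:268].mean(0);print(r,(yh@q[:2]).round(4),q[2].round(4),end=' | ')
E
```

```text
block 664 [ 0.5689 -0.1587  0.0348] slope deg along jig x,y [-0.34  0.02]
block lo 593 [ 0.5694 -0.1608  0.0349] slope deg along jig x,y [-0.47  0.61]
short fence 1476 [ 0.5555 -0.1437  0.0316] slope deg along jig x,y [ 0.29 -2.23]
long fence 720 [ 0.5859 -0.1453  0.0318] slope deg along jig x,y [ 0.76 -1.46]
board 1087 [ 0.5448 -0.1688  0.0181] slope deg along jig x,y [37.69 -3.99]
jig push x,y 14.186587049953177 9.971331624365414 fz 12.279339405486082
150 -0.2393 0.0001 | 154 -0.2417 0.0003 | 158 -0.2443 -0.0001 | 162 -0.2468 0.0 | 166 -0.248 0.0103 | 170 -0.2473 0.0331 | 174 -0.2496 0.0316 | 178 -0.2518 0.0315 | 182 -0.2539 0.032 | 186 -0.2561 0.032 | 190 -0.2583 0.0318 | 194 -0.2605 0.0315 | 198 -0.263 0.0305 | 202 -0.263 0.0398 | 206 -0.2664 0.035 | 210 -0.2672 0.0402 | 214 -0.2708 0.0348 | 218 -0.273 0.0348 | 222 -0.2753 0.0348 | 226 -0.2775 0.0347 | 230 -0.2797 0.0349 | 234 -0.282 0.0349 | 238 -0.2833 0.0378 |
```

```bash
python3 -c "
from bench import ctrl
print(ctrl.close_job())"
```

```text
the job is handed in; nothing more can be done
None
```

The job is handed in: the mug stands upright on the bare desk, released, and the stamp is held flat in the jig's corner, pressed against both fences with about 14 N toward the long fence and 10 N toward the short one (measured at the wrist, so it includes board friction).

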